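Gauge and sort mount spacer bars into totes

ROBOT

A 7-joint arm with a two-finger parallel gripper is mounted at the origin on a cart in front of the work surface, level with it; the furniture and walls round the work are solid. World frame = base frame: x ahead of the robot, y to its left, z up, the work surface at z = 0. Lengths are in m, angles in rad, forces in N, time in s.
With the tool pointing down it reaches from about 0.425 to 0.925 m from the base axis. Payload 6.8 kg.
Tool frame: the origin (TCP) lies where the fingers leave the gripper's body, on its centre line; the fingertips stand 73 mm ahead of it and the grasp point (between the pads) lies 54 mm ahead of it; z points along the fingers, y is the line along which they close (so a half turn about z gives the same grasp; the last joint's range is limited). The gripper opens to 85 mm and grips with 20 to 120 N. Pads are 22 mm wide; open, the fingers measure 114 mm over their backs; the gripper's body (76 mm by 85 mm) begins 54 mm behind the grasp point. The pads swing forward as they close: fully open they stand 13 mm farther back than shut.
Start: joints at [-1.411, 0.477, 0.022, 1.555, -0.011, 1.109, -0.083], TCP at [0.179, 0.651, 0.304] pointing down, gripper open.
Joint ranges: [-2.96, 2.96], [-0.34, 2.1], [-1.41, 1.46], [0.24, 2.44], [-1.37, 4.51], [0.17, 1.92], [-2.96, 2.96]. Speed limits (rad/s): [2.39, 2.39, 3.14, 3.14, 3.14, 3.14, 3.14].

INTERFACE

Orientations are given as a rotation vector (axis times angle).
In Python, from bench import r, grab_frame, camera_info gives the robot as it stands.
- The arm moves only by the shell command python3 -m pendant [OPENING] [FORCE], which reads ROWS from standard input. ROWS is one flat JSON list of numbers that holds 1 to 5 rows one after another, with no inner brackets; each row has 6 numbers: dx, dy, dz in m, then a rotation vector rx, ry, rz in rad; each row is the pose to reach, as a shift and turn from the pose commanded when the command began, along the tool's axes at that moment; what a row does not reach only later rows make up. A row lasts 1/10 s, in which the tool goes at most 0.05 m and 0.15 rad, less where a joint would pass 70% of its speed; a pose out of reach is approached as far as the arm can. OPENING is the finger opening in m, set as the command begins (- or left out keeps the last). The fingers move at their own pace and stop on an object; FORCE is the grip in N (left out, the last holds). Time passes only in rows, so rows that do not move let the fingers close. It prints the time, the measured TCP pose, the force, the opening and the grip force at its end. Input that does not fit is refused with a message, and nothing moves.
- r.get_obs(): the state, without advancing time (a new reading comes with each control period).
- grab_frame(name): name is "side" or "top" or "wrist"; returns (picture, depth): 400x640x3 uint8, blue, green, red; 400x640 float32, m along the optical axis (not along the pixel's ray), 0 where there is no reading.
- camera_info(name): a dict with "camera_matrix" (3x3 intrinsics, pixels), "R" (3x3) and "t" (3): a world point X has camera coordinates R X + t. Camera axes: x right, y down, z forward; pixel columns grow to the right and rows downward; lengths in m; the calibration is good to about 2 mm. A picture is of the moment at which its call begins: read the wrist's pose just before it. camera_info takes no time and is no camera call; for the wrist camera it gives the pose at the moment of the call.
- r.hand_in(): hands the job in; it is judged then, once.
The state is a dict: "clock": time; "joints": joint angles; "qvel": joint speeds; "tau": joint torques, N m; "tcp_pos": TCP position; "orientation": TCP orientation; "contact_force": force on the tool from outside, world axes, zero at the start; "moment": the same for the moment, N m; "grip_width": finger opening in m; "gripper_force": force on a finger pad.
Only numpy, scipy, OpenCV 4.12 (cv2) and the standard library are available. Lean on these libraries where they do the work, as an engineer would, in place of code of your own. Each camera call takes 0.05 s, during which the arm holds its last target. There are 200 camera calls.

TASK

Clear the scraper off the height gauge by sliding its blade well into the slot of the wooden holder and leave it there. Then take the spacer bars from the machine's green catch tray one at a time in the band order red, yellow, green, blue (green or blue may be missing) and try each on the gauge, keeping it flat on the plate and pushing it end-first, gently, against the yellow bridge: bars that slide under go into the white tote, bars that are stopped go into the black tote. Every bar must end lying flat on its tote's floor, not on another bar, and the dropper bottle beside the tray must not be knocked over.

Things in the scene. Friction and masses are not known exactly. Their poses are not given: they have to be found in the camera images.
- catch_tray: green sheet-metal catch tray, fixed, 260 (its x) x 222 (y) x 9 mm, walls and floor 4 mm; origin at the centre of its underside. Behind its far (+x) wall, 115 to 195 mm from the origin, stands a steel chute up to 80 mm high. The bars start in two rows (61 mm either side of the middle in x), in places 62 mm apart in y (-62, 0, 62)
- gate: yellow step bridge on the gauge's plate. Origin on the plate's top, at the middle of the bridge's front face; x points through under it, away from the robot. 110 mm wide (y), 20 mm thick (x), underside 21.5 mm above the plate, top 37.5 mm (screw heads 42.5); opening 62 mm wide between the posts. A thin bar slides under it, a thick one is stopped
- gauge: steel plate of the height gauge, fixed on the table, 6 mm thick, 120 mm wide (y), reaching from 172 mm in front (-x) of the bridge's front face to 43 mm behind it; origin at its underside, right below that of the gate
- scraper: flat scraper standing on its edge, 0.12 kg: dark wooden handle 84 x 26 x 22 mm high; in line with it along +x a ferrule 14 mm wide and an upright steel blade 4 mm thick, 20 mm high, from 51 to 113 mm from the origin. Origin under the handle's middle; handle and blade have one flat underside. At the start it lies on the gauge's plate, in the way of the bars
- holder_mouth (a point): mouth of the slot in the fixed wooden blade holder, at table height in the slot's middle; x points into the slot. Slot upright, 10 mm wide, 66 mm deep from here to its back wall, flared at the front, roofed 30 mm above the table (its floor is the table). The block is 58 mm wide, 42 mm high and reaches 82 mm behind this point, 12 mm in front
- tote_light_in (a point): centre of the inner floor of the shallow white tote, for thin bars. The tote is fixed, inside 137 (x) x 192 (y) mm, with 4 mm floor and walls, 12 mm high outside
- tote_dark_in (a point): centre of the inner floor of the black tote, for thick bars; same sizes as the white one. The two totes change places from start to start
- dropper: dropper bottle, 33 mm across, 102 mm high, standing to the left of the catch tray; origin at the centre of its underside
- red_a: aluminium spacer bar with red bands, 100 mm long (its x), 30 mm wide (y), EITHER 18 mm (thin) OR 25 mm (thick) high: which is not told, the gauge shows it. Origin at the centre of its underside, z up; 0.1 to 0.2 kg. Starts flat on the catch tray's floor, x roughly along the tray's x. Exactly one of red_a and red_b is present.
- red_b: aluminium spacer bar with red bands, 100 mm long (its x), 30 mm wide (y), EITHER 18 mm (thin) OR 25 mm (thick) high: which is not told, the gauge shows it. Origin at the centre of its underside, z up; 0.1 to 0.2 kg. Starts flat on the catch tray's floor, x roughly along the tray's x. Exactly one of red_a and red_b is present.
- yellow_a: aluminium spacer bar with yellow bands, 100 mm long (its x), 30 mm wide (y), EITHER 18 mm (thin) OR 25 mm (thick) high: which is not told, the gauge shows it. Origin at the centre of its underside, z up; 0.1 to 0.2 kg. Starts flat on the catch tray's floor, x roughly along the tray's x. Exactly one of yellow_a and yellow_b is present.
- yellow_b: aluminium spacer bar with yellow bands, 100 mm long (its x), 30 mm wide (y), EITHER 18 mm (thin) OR 25 mm (thick) high: which is not told, the gauge shows it. Origin at the centre of its underside, z up; 0.1 to 0.2 kg. Starts flat on the catch tray's floor, x roughly along the tray's x. Exactly one of yellow_a and yellow_b is present.
- green_a: aluminium spacer bar with green bands, 100 mm long (its x), 30 mm wide (y), EITHER 18 mm (thin) OR 25 mm (thick) high: which is not told, the gauge shows it. Origin at the centre of its underside, z up; 0.1 to 0.2 kg. Starts flat on the catch tray's floor, x roughly along the tray's x. Green, blue or both are present.
- blue_a: aluminium spacer bar with blue bands, 100 mm long (its x), 30 mm wide (y), EITHER 18 mm (thin) OR 25 mm (thick) high: which is not told, the gauge shows it. Origin at the centre of its underside, z up; 0.1 to 0.2 kg. Starts flat on the catch tray's floor, x roughly along the tray's x. Green, blue or both are present.

How it is judged:
By the outcome, as a careful person would: the job done as asked, in the order asked, and still so for the second after the job is handed in, with the robot touching nothing.
Of red_a, red_b only 1 to 1 are there at a start; the rules pass over those that are not, and their reading is None.
Of yellow_a, yellow_b only 1 to 1 are there at a start; the rules pass over those that are not, and their reading is None.
Of green_a, blue_a only 1 to 2 are there at a start; the rules pass over those that are not, and their reading is None.
At some moment in a run one of red_a, red_b, yellow_a, yellow_b, green_a, blue_a may be knocked a few centimetres aside while the robot is not near it.
It also fails if it takes over 210 s, if anything falls off the work surface, if the arm or the gripper's body presses on something with over 40 N, if the wrist force passes 120 N, or if a joint passes its speed limit or range.

## Working session

There is one attempt and no reset: what is moved stays moved. The work goes in short steps, Python scripts to look and compute and a shell command to move; the robot and the scene stay as the last step left them, time stands still between calls to the robot, and variables do not carry over. Pictures are saved under pics/ and viewed, at most 18 in all, crops included, and the job is handed in when it is done.

```bash
ls; mkdir -p pics; python3 - <<'E'
from bench import r, grab_frame, camera_info
import cv2, numpy as np
np.set_printoptions(precision=4,suppress=True)
for n in ["top","side"]:
    p,d=grab_frame(n); cv2.imwrite(f"pics/{n}0.png",p); np.save(f"pics/{n}0.npy",d)
    i=camera_info(n); print(n,i["camera_matrix"],i["R"],i["t"],-i["R"].T@i["t"])
o=r.get_obs(); print({k:np.round(v,4) for k,v in o.items()})
E
```

```text
pics
top [[431.7345   0.     320.3253]
 [  0.     431.7345 198.2537]
 [  0.       0.       1.    ]] [[ 0.0256 -0.9994  0.0239]
 [-0.9872 -0.0291 -0.1569]
 [ 0.1575 -0.0196 -0.9873]] [-0.0133  0.5408  1.2948] [0.3304 0.0278 1.3635]
side [[378.5901   0.     322.0506]
 [  0.     378.5901 199.9014]
 [  0.       0.       1.    ]] [[-0.9995 -0.0289 -0.0129]
 [-0.0082  0.63   -0.7765]
 [ 0.0306 -0.776  -0.63  ]] [0.5645 0.0488 1.3384] [0.5236 1.0242 0.8883]
{'clock': np.float64(0.1), 'joints': array([-1.4111,  0.4777,  0.0223,  1.5563, -0.0116,  1.1093, -0.0831]), 'qvel': array([ 0.0009, -0.0018, -0.0014, -0.0012,  0.0007,  0.0006,  0.0001]), 'tau': array([  0.0042, -59.7758,   1.6135, -28.1955,   0.0128,   0.0051,
        -0.    ]), 'tcp_pos': array([0.1785, 0.6506, 0.303 ]), 'orientation': array([-0.4194, -3.1133,  0.0025]), 'contact_force': array([ 0.436 , -0.1437,  0.1359]), 'moment': array([-0.0167,  0.0098, -0.0054]), 'gripper_force': np.float64(0.0), 'grip_width': np.float64(0.0854)}
```

View pics/top0.png

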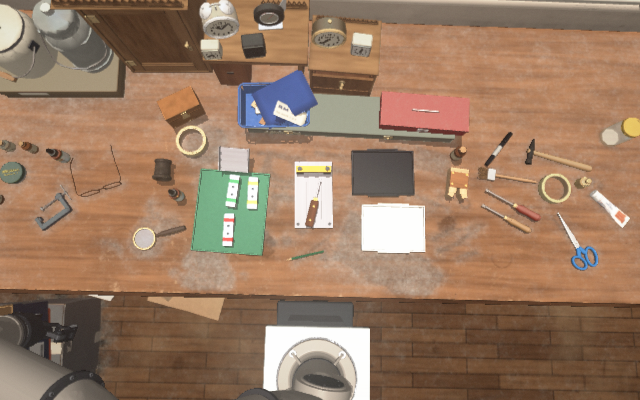

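View pics/side0.png

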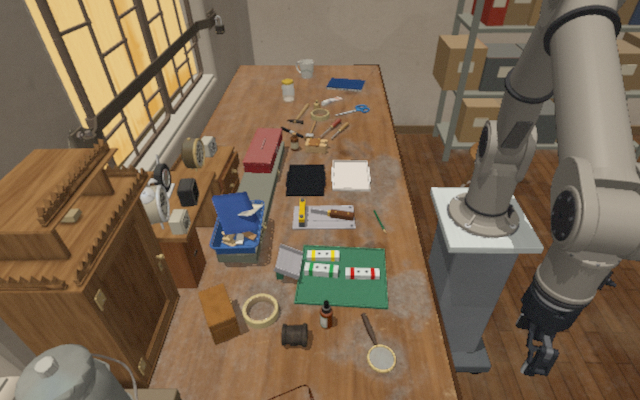

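The scene shows red, yellow and green bars, with no blue. The tray is around (230,212), the gauge at (313,195), the black tote at (383,173), the white tote at (393,228), a candidate holder at (458,183) and the dropper at (176,196). I'll look closer at these.

```bash
cat > h.py <<'E'
from bench import r, grab_frame, camera_info
import cv2, numpy as np
from scipy.spatial.transform import Rotation as Ro
np.set_printoptions(precision=4,suppress=True)
def snap(n,tag):
    i=camera_info(n); p,d=grab_frame(n); cv2.imwrite(f"pics/{tag}.png",p); np.savez(f"pics/{tag}.npz",p=p,d=d,K=i["camera_matrix"],R=i["R"],t=i["t"]); return L(tag)
def L(tag): return dict(np.load(f"pics/{tag}.npz"))
def ray(i,u,v):
    c=-i["R"].T@i["t"]; return c,i["R"].T@np.linalg.inv(i["K"])@np.array([u,v,1.])
def onz(i,u,v,z=0.):
    c,d=ray(i,u,v); return c+d*(z-c[2])/d[2]
def dep(i,u,v,w=1):
    z=np.median(i["d"][v-w:v+w+1,u-w:u+w+1]); c,d=ray(i,u,v); return c+d*z
def tri(*obs):  # (i,u,v)...
    A=np.zeros((3,3));b=np.zeros(3)
    for i,u,v in obs:
        c,d=ray(i,u,v); d/=np.linalg.norm(d); P=np.eye(3)-np.outer(d,d); A+=P;b+=P@c
    return np.linalg.solve(A,b)
def crop(tag,x0,y0,x1,y1,s,out):
    im=cv2.imread(f"pics/{tag}.png")[y0:y1,x0:x1]; im=cv2.resize(im,None,fx=s,fy=s,interpolation=cv2.INTER_CUBIC); cv2.imwrite(f"pics/{out}.png",im)
def Rdown(yaw): # tool x at angle yaw in world, z down, y = closing dir at yaw-90
    c,s=np.cos(yaw),np.sin(yaw); return np.array([[c,s,0],[s,-c,0],[0,0,-1.]])
def go(x,y,z,yaw,frm=None):
    """delta from current (or given (p,yaw)) to TCP pose; yaw mod 180 picked nearest"""
    o=r.get_obs()
    if frm is None: p=o["tcp_pos"];R=Ro.from_rotvec(o["orientation"]).as_matrix()
    else: p=np.array(frm[:3]);R=Rdown(frm[3])
    best=min(((Ro.from_matrix(R.T@Rdown(yaw+k)).as_rotvec()) for k in (0,np.pi)),key=np.linalg.norm)
    return np.r_[R.T@(np.array([x,y,z])-p),best]
def st():
    o=r.get_obs();R=Ro.from_rotvec(o["orientation"]).as_matrix()
    print(round(float(o["clock"]),2),o["tcp_pos"],"yaw",np.round(np.arctan2(R[1,0],R[0,0]),4),"tilt",R[:2,2],o["grip_width"],o["contact_force"])
E
python3 - <<'E'
from h import *
for n in ["top","side"]:
    i=camera_info(n); np.savez(f"pics/{n}0.npz",p=cv2.imread(f"pics/{n}0.png"),d=np.load(f"pics/{n}0.npy"),K=i["camera_matrix"],R=i["R"],t=i["t"])
i=L("top0")
for u,v in [(280,240),(250,193),(228,230),(232,190),(440,200),(400,230),(380,170),(313,215),(300,190),(458,183),(176,196),(200,220)]: print(u,v,dep(i,u,v))
st()
crop("top0",165,145,345,265,4.4,"c1"); crop("top0",290,145,490,265,4,"c2")
E
```

```text
280 240 [0.4112 0.1241 0.0003]
250 193 [0.5546 0.2226 0.0216]
228 230 [0.4364 0.2843 0.0225]
232 190 [0.5612 0.278  0.0291]
440 200 [ 0.5534 -0.3844  0.0002]
400 230 [ 0.4529 -0.254   0.0038]
380 170 [ 0.6455 -0.1898  0.0035]
313 215 [0.4899 0.0228 0.0286]
300 190 [0.571  0.0663 0.0094]
458 183 [ 0.602  -0.429   0.0438]
176 196 [0.5317 0.4392 0.0635]
200 220 [0.4667 0.3769 0.0054]
0.1 [0.1785 0.6506 0.303 ] yaw 2.8738 tilt [-0.0004 -0.0015] 0.08543390863037044 [ 0.436  -0.1437  0.1359]
```

View pics/c1.png

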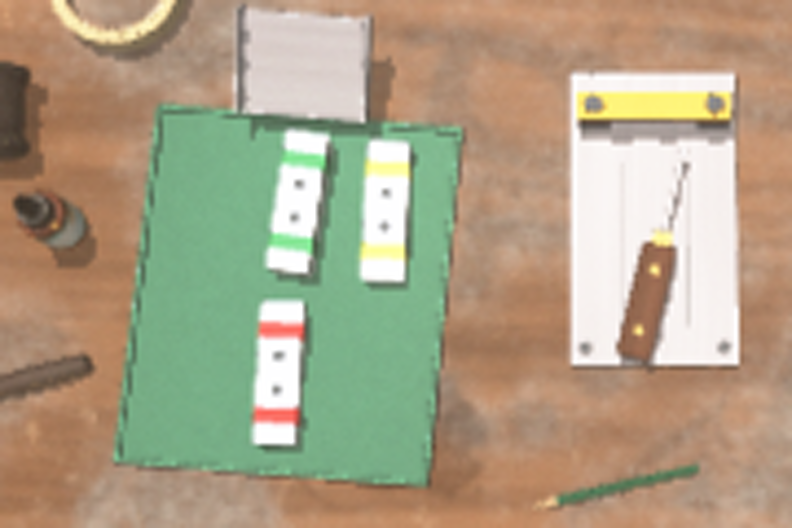

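View pics/c2.png

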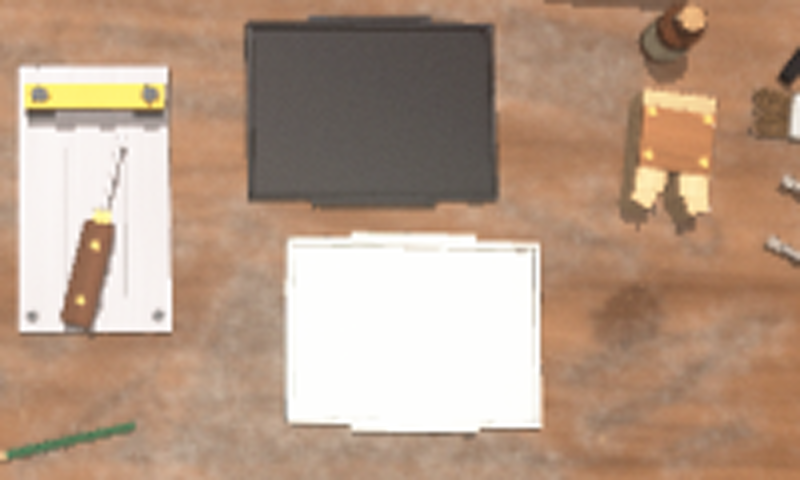

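Red and yellow look thin by depth (about 22 mm above the table) and green looks thick (29 mm). The gauge will settle it. The holder is at (458,183), with its flared mouth towards the robot, at (457,193). I'll move over the gauge and measure with the wrist camera.

```bash
echo '[0,0,0,0,0,-0.13,0,0,0,0,0,-0.268,0,0,0,0,0,-0.268]' | python3 -m pendant && echo '[-0.02,-0.045,0,0,0,0,-0.045,-0.085,0,0,0,0,-0.07,-0.125,0,0,0,0,-0.095,-0.165,0,0,0,0,-0.12,-0.21,0,0,0,0]' | python3 -m pendant && echo '[-0.02,-0.045,0,0,0,0,-0.045,-0.085,0,0,0,0,-0.07,-0.125,0,0,0,0,-0.095,-0.165,0,0,0,0,-0.12,-0.21,0,0,0,0]' | python3 -m pendant && echo '[-0.02,-0.045,0,0,0,0,-0.04,-0.085,0,0,0,0,-0.06,-0.125,0,0,0,0,-0.07,-0.165,0,0,0,0,-0.08,-0.18,0,0,0,0]' | python3 -m pendant && echo '[0,0,0,0,0,0,0,0,0,0,0,0]' | python3 -m pendant ; python3 - <<'E'
from h import *
st(); print(r.get_obs()["joints"])
i=snap("wrist","w1"); print(-i["R"].T@i["t"]); st()
E
```

```text
clock: 0.4
tcp_pos: [0.1786, 0.6507, 0.3034]
orientation: [0.002, -3.141, 0.001]
contact_force: [0.5, 0.1, -0.2]
grip_width: 0.0852
gripper_force: 0.0
clock: 0.9
tcp_pos: [0.2987, 0.4407, 0.3038]
orientation: [-0.006, -3.142, -0.001]
contact_force: [1.2, -0.0, 1.3]
grip_width: 0.085
gripper_force: 0.0
clock: 1.4
tcp_pos: [0.4179, 0.2321, 0.3041]
orientation: [0.005, 3.141, 0.001]
contact_force: [0.8, -0.1, 0.9]
grip_width: 0.0855
gripper_force: 0.0
clock: 1.9
tcp_pos: [0.4975, 0.0488, 0.304]
orientation: [-0.015, -3.141, 0.002]
contact_force: [0.5, 1.0, 0.1]
grip_width: 0.0853
gripper_force: 0.0
clock: 2.1
tcp_pos: [0.4971, 0.0539, 0.3037]
orientation: [-0.004, -3.141, -0.001]
contact_force: [-0.4, 0.3, -0.0]
grip_width: 0.0855
gripper_force: 0.0
2.1 [0.4971 0.0539 0.3037] yaw 3.139 tilt [-0.0005  0.0004] 0.08547915837674114 [-0.4137  0.3    -0.0127]
[-0.5131  0.1883  0.321   1.9834 -0.0717  0.981   1.4107]
[0.4178 0.0536 0.3724]
2.15 [0.4969 0.0547 0.3037] yaw 3.1411 tilt [-0.0007  0.0005] 0.08529152770336726 [-0.2423  0.3139  0.1545]
```

View pics/w1.png

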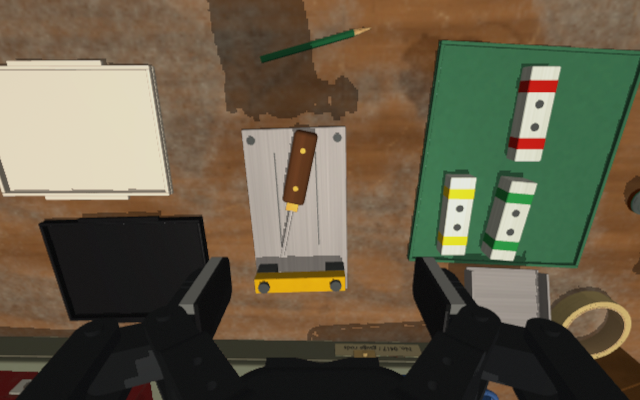

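The wrist view shows everything: handle from (306,132) to (291,208), blade tip (283,255), plate from (243,128) to (346,290), bridge front about row 272, bars in the tray at right. I'll segment these from the depth points.

```bash
cat >> h.py <<'E'
def cloud(i):
    h,w=i["d"].shape; u,v=np.meshgrid(np.arange(w),np.arange(h)); z=i["d"]
    k=i["K"]; pc=np.stack([(u-k[0,2])/k[0,0]*z,(v-k[1,2])/k[1,1]*z,z],-1)
    X=(pc-i["t"])@i["R"]; X[z==0]=np.nan; return X
def rect(i,zlo,zhi,box,px=None):
    X=cloud(i); m=(X[...,2]>zlo)&(X[...,2]<zhi)&(X[...,0]>box[0])&(X[...,0]<box[1])&(X[...,1]>box[2])&(X[...,1]<box[3])
    n,l,s,c=cv2.connectedComponentsWithStats(m.astype(np.uint8)); k=1+np.argmax(s[1:,4]); P=X[l==k]
    (cx,cy),(a,b),th=cv2.minAreaRect((P[:,:2]*1000).astype(np.float32))
    if a<b: a,b,th=b,a,th+90
    th=(th+90)%180-90
    return np.round([cx/1000,cy/1000],4),np.round([a,b,th],2),np.round(np.median(P[:,2]),4),len(P)
E
python3 - <<'E'
from h import *
i=L("w1")
print("handle",rect(i,.02,.035,(.41,.6,-.05,.1)))
print("plate",rect(i,.004,.0105,(.38,.62,-.05,.15)))
print("bridge",rect(i,.038,.046,(.55,.66,-.05,.15)))
for n,b in dict(red=(.37,.505,.22,.36),yel=(.505,.64,.17,.25),gre=(.505,.64,.25,.33)).items(): print(n,rect(i,.018,.034,b))
print("tray",rect(i,.002,.012,(.35,.65,.1,.48)))
print("white",rect(i,.006,.02,(.35,.53,-.4,-.08)))
t=L("top0")
print("T white",rect(t,.006,.02,(.35,.54,-.4,-.08)),"black",rect(t,.006,.02,(.54,.75,-.4,-.08)))
print("T holder",rect(t,.033,.06,(.5,.65,-.5,-.36)))
print("T dropper",rect(t,.03,.12,(.45,.65,.36,.5)))
print("T plate",rect(t,.004,.0105,(.38,.62,-.05,.15)),"bridge",rect(t,.032,.046,(.55,.68,-.05,.15)))
print("T handle",rect(t,.02,.035,(.41,.6,-.05,.1)))
for n,b in dict(red=(.37,.505,.22,.36),yel=(.505,.64,.17,.25),gre=(.505,.64,.25,.33)).items(): print(n,rect(t,.018,.034,b))
# blade
X=cloud(i); 
for u,v in [(283,255),(289,225),(250,280),(340,280),(297,190),(305,140)]: print(u,v,X[v,u])
E
```

```text
handle (array([0.5275, 0.0207]), array([148.14,  26.  , -12.17]), np.float64(0.0261), 1902)
plate (array([0.5357, 0.0419]), array([168.92,  83.49,   0.82]), np.float64(0.0048), 4600)
bridge (array([0.6338, 0.0259]), array([108.73,  21.37, -87.73]), np.float64(0.0421), 1247)
red (array([0.4381, 0.2849]), array([99.55, 31.64, -0.62]), np.float64(0.0205), 2739)
yel (array([0.5563, 0.2154]), array([100.51,  30.72,  -0.36]), np.float64(0.0206), 2008)
gre (array([0.5597, 0.277 ]), array([100.24,  31.86,  -5.47]), np.float64(0.0275), 2399)
tray (array([0.4975, 0.2828]), array([260.21, 224.01,  -2.99]), np.float64(0.003), 27133)
white (array([ 0.4556, -0.23  ]), array([201.77, 148.75,  89.95]), np.float64(0.0102), 2475)
T white (array([ 0.4578, -0.2321]), array([204.66, 156.77, -89.29]), np.float64(0.0091), 813) black (array([ 0.6384, -0.1973]), array([205.63, 159.44, -88.31]), np.float64(0.0088), 1015)
T holder (array([ 0.6036, -0.4313]), array([97.22, 60.72, -7.14]), np.float64(0.0422), 511)
T dropper (array([0.6184, 0.4858]), array([61.4 , 29.64,  2.79]), np.float64(0.0499), 219)
T plate (array([0.5317, 0.0212]), array([178.64, 134.87,   1.13]), np.float64(0.0069), 1326) bridge (array([0.6337, 0.0269]), array([106.82,  20.02, -88.28]), np.float64(0.0427), 158)
T handle (array([0.5265, 0.0204]), array([146.96,  25.78, -12.11]), np.float64(0.0283), 255)
red (array([0.4382, 0.2844]), array([97.08, 30.67, -0.28]), np.float64(0.0231), 299)
yel (array([0.5562, 0.2151]), array([99.45, 30.14, -0.47]), np.float64(0.023), 296)
gre (array([0.559 , 0.2767]), array([100.31,  31.58,  -5.08]), np.float64(0.0295), 313)
283 255 [0.6041 0.0056 0.0248]
289 225 [0.5645 0.0143 0.0243]
250 280 [ 0.6552 -0.0441 -0.0004]
340 280 [0.629  0.0751 0.0414]
297 190 [0.5201 0.0253 0.0273]
305 140 [0.4637 0.0354 0.0267]
```

Measurements from the two cameras agree to about 1 mm. The scraper is at (0.496,0.0275), yaw −12.2°. I'll lower over it with opening 0.06 and grip.

```bash
echo '[0,-0.01,0.04,0,0,0.1,0,-0.02,0.08,0,0,0.212,0,-0.027,0.12,0,0,0.212,0,-0.027,0.16,0,0,0.212,0,-0.027,0.184,0,0,0.212]' | python3 -m pendant 0.06 && echo '[0,0,0,0,0,0,0,0,0.01,0,0,0,0,0,0.02,0,0,0,0,0,0.03,0,0,0,0,0,0.038,0,0,0]' | python3 -m pendant >/dev/null; python3 - <<'E'
from h import *
st(); print(go(.4962,.0275,.081,np.pi-.212))
i=snap("wrist","w2")
E
```

```text
clock: 2.65
tcp_pos: [0.4956, 0.0281, 0.1172]
orientation: [-0.33, -3.121, 0.001]
contact_force: [-0.1, -0.2, -0.3]
grip_width: 0.0601
gripper_force: 0.0
3.15 [0.4975 0.0269 0.0817] yaw 2.9299 tilt [0.0009 0.0004] 0.05988230766402197 [-0.1046 -0.1656  0.8071]
[0.0014 0.0003 0.0007 0.0006 0.0008 0.0003]
```

View pics/w2.png

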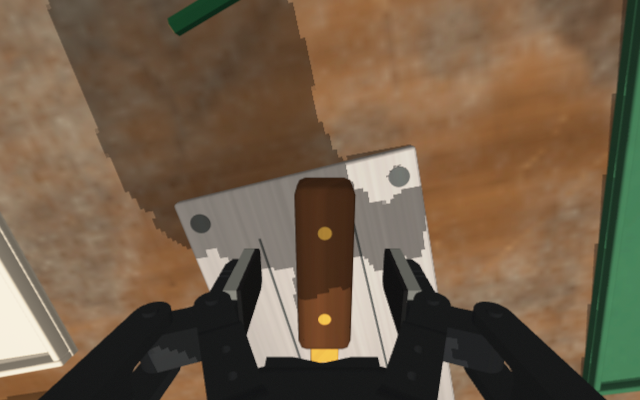

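The handle, from (325,180) to (325,348), sits centred between the fingers and aligned with them. Grip, lift and carry towards the holder.

```bash
echo '[0,0,0,0,0,0,0,0,0,0,0,0,0,0,0,0,0,0,0,0,0,0,0,0,0,0,0,0,0,0]' | python3 -m pendant 0.0 60 && echo '[0,0,0,0,0,0,0,0,-0.02,0,0,0,0,0,-0.06,0,0,0,0,0,-0.11,0,0,0,0,0,-0.15,0,0,0]' | python3 -m pendant; python3 - <<'E'
from h import *
st(); print(go(.45,-.38,.23,np.pi-.124)); 
E
```

```text
clock: 3.7
tcp_pos: [0.4977, 0.0266, 0.0825]
orientation: [0.332, 3.123, 0.001]
contact_force: [-0.2, -1.1, 5.1]
grip_width: 0.0249
gripper_force: 59.9
clock: 4.2
tcp_pos: [0.4972, 0.0264, 0.234]
orientation: [0.333, 3.123, 0.0]
contact_force: [0.7, -0.2, -1.2]
grip_width: 0.0247
gripper_force: 59.1
4.2 [0.4972 0.0264 0.234 ] yaw 2.9295 tilt [ 0.0005 -0.    ] 0.024654989161110353 [ 0.7396 -0.2016 -1.2264]
[-0.0395 -0.4072  0.0039  0.0001  0.0005 -0.0881]
```

```bash
echo '[-0.005,-0.045,0,0,0,0,-0.01,-0.09,0,0,0,-0.03,-0.02,-0.135,0,0,0,-0.06,-0.02,-0.18,0,0,0,-0.088,-0.02,-0.21,0,0,0,-0.088]' | python3 -m pendant >/dev/null&& echo '[0,-0.045,0,0,0,0,0,-0.09,0,0,0,0,0,-0.135,0,0,0,0,0,-0.18,0,0,0,0,0,-0.18,0,0,0,0]' | python3 -m pendant && echo '[0,0,0,0,0,0]' | python3 -m pendant >/dev/null; python3 - <<'E'
from h import *
st(); i=snap("wrist","w3")
print("holder",rect(i,.03,.06,(.5,.68,-.52,-.36)))
X=cloud(i); b=[.5,.7,-.52,-.34]
E
```

```text
clock: 5.2
tcp_pos: [0.4474, -0.3685, 0.2324]
orientation: [-0.209, -3.135, 0.008]
contact_force: [0.7, 0.1, -1.6]
grip_width: 0.0247
gripper_force: 59.4
5.3 [ 0.4495 -0.3625  0.2315] yaw 3.0148 tilt [-0.0009  0.0002] 0.024367762993176043 [-0.0608  1.0793 -1.107 ]
holder (array([ 0.5934, -0.4095]), array([63.23, 18.55, -8.68]), np.float64(0.0405), 456)
```

View pics/w3.png

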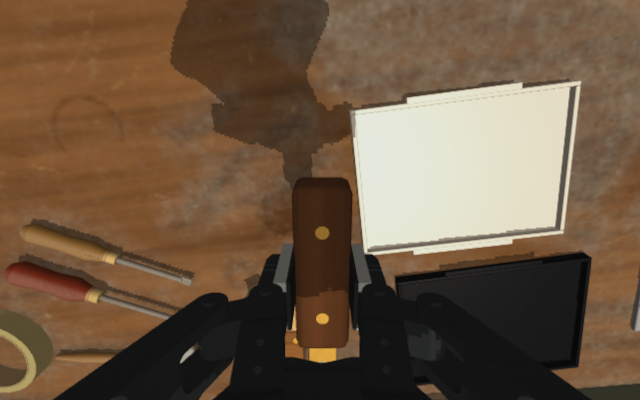

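The white tote is at upper right and the black tote at lower right. The gripper hides the holder, so I'll look from both sides.

```bash
echo '[0.01,0.045,-0.03,0,0,0,0.02,0.085,-0.06,0,0,0,0.02,0.12,-0.06,0,0,0,0.02,0.12,-0.06,0,0,0,0.02,0.12,-0.06,0,0,0]' | python3 -m pendant >/dev/null;  python3 - <<'E'
from h import *
st(); i=snap("wrist","w4")
print("holder",rect(i,.034,.06,(.5,.68,-.52,-.36)))
E
echo '[0,-0.045,0,0,0,0,0,-0.09,0,0,0,0,0,-0.135,0,0,0,0,0,-0.18,0,0,0,0,0,-0.225,0,0,0,0]' | python3 -m pendant >/dev/null; echo '[0,-0.045,0,0,0,0,0,-0.09,0,0,0,0,0,-0.09,0,0,0,0,0,-0.09,0,0,0,0]' | python3 -m pendant >/dev/null;  python3 - <<'E'
from h import *
st(); i=snap("wrist","w5")
print("holder",rect(i,.034,.06,(.5,.68,-.52,-.36)))
a=cv2.imread("pics/w4.png")[130:400,:320];b=cv2.imread("pics/w5.png")[130:400,320:]
cv2.imwrite("pics/w45.png",np.hstack([a,b]))
E
```

```text
5.85 [ 0.4459 -0.2374  0.2919] yaw 3.0232 tilt [0.0004 0.001 ] 0.024757227541558503 [ 0.1771 -0.3199 -1.0297]
holder (array([ 0.5715, -0.4365]), array([ 77.56,  43.14, -61.76]), np.float64(0.0387), 1067)
6.8 [ 0.4045 -0.5544  0.2906] yaw 3.014 tilt [-0.0023  0.0004] 0.024458394483792424 [-0.5736  0.6723 -1.1999]
holder (array([ 0.5742, -0.4053]), array([30.94, 25.54, 50.04]), np.float64(0.0385), 369)
```

View pics/w45.png

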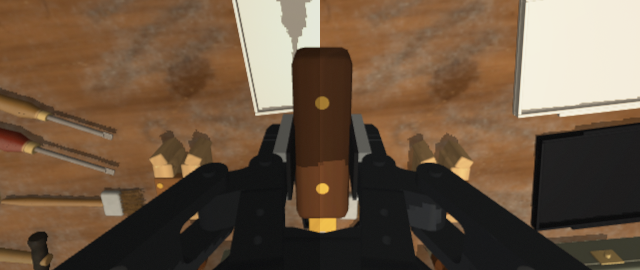

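Both halves show the two front prongs: w4 around (180,285) and w5 around (440,285). I'll enlarge both.

```bash
python3 - <<'E'
from h import *
a=cv2.imread("pics/w4.png")[250:320,140:220];b=cv2.imread("pics/w5.png")[250:320,400:480]
cv2.imwrite("pics/w45c.png",cv2.resize(np.hstack([a,b]),None,fx=5,fy=5,interpolation=cv2.INTER_CUBIC))
E
```

```text
(no output)
```

View pics/w45c.png

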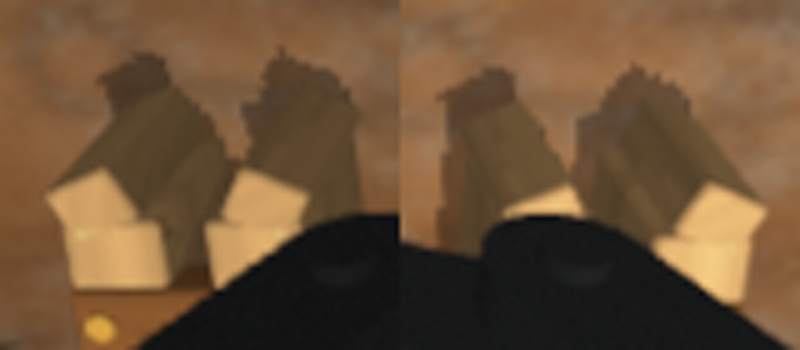

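In w4 the slot's straight cheeks run from (173,294) to (174,308) on the left and (181.4,295) to (182.6,308) on the right. The flare tips lie in front. I'll compute positions.

```bash
python3 - <<'E'
from h import *
i=L("w4"); P=lambda u,v:(140+u/5,250+v/5)
X=cloud(i)
for u,v in [(90,200),(120,250),(260,200),(240,250),(100,305)]:
    a,b=map(int,P(u,v)); print("z",X[b,a])
for z in (.0395,.042):
  print(z)
  for n,(u,v) in dict(Lf=(165,222),Lb=(170,288),Rf=(207,225),Rb=(213,288),Lout=(64,225),Loutb=(74,290),flareLout=(47,197),flareLin=(105,168),flLinb=(135,222),flRin=(242,170),flRinb=(222,222),flRout=(308,197)).items(): print(n,onz(i,*P(u,v),z))
i=L("w5"); P=lambda u,v:(400+(u-400)/5,250+v/5)
X=cloud(i); a,b=map(int,P(720,210)); print(X[b,a])
a,b=map(int,P(720,260)); print(X[b,a])
for z in (.0395,.042):
  for n,(u,v) in dict(flRin=(713,183),flRout=(767,210),Rout=(752,237),Rinf=(655,240),flLin=(570,185)).items(): print(n,onz(i,*P(u,v),z))
E
```

```text
z [ 0.5618 -0.4464  0.0388]
z [ 0.5759 -0.4429  0.0392]
z [ 0.5668 -0.4067  0.0384]
z [ 0.5791 -0.4142  0.0396]
z [ 0.5893 -0.4506  0.0411]
0.0395
Lf [ 0.5694 -0.43    0.0395]
Lb [ 0.5876 -0.4336  0.0395]
Rf [ 0.5714 -0.4203  0.0395]
Rb [ 0.5888 -0.4234  0.0395]
Lout [ 0.5673 -0.4539  0.0395]
Loutb [ 0.5854 -0.4567  0.0395]
flareLout [ 0.5593 -0.4557  0.0395]
flareLin [ 0.5533 -0.44    0.0395]
flLinb [ 0.5685 -0.437   0.0395]
flRin [ 0.5576 -0.4083  0.0395]
flRinb [ 0.571  -0.4165  0.0395]
flRout [ 0.5667 -0.3947  0.0395]
0.042
Lf [ 0.5678 -0.4284  0.042 ]
Lb [ 0.5859 -0.432   0.042 ]
Rf [ 0.5698 -0.4188  0.042 ]
Rb [ 0.5871 -0.4218  0.042 ]
Lout [ 0.5658 -0.4522  0.042 ]
Loutb [ 0.5837 -0.4549  0.042 ]
flareLout [ 0.5579 -0.454   0.042 ]
flareLin [ 0.5518 -0.4384  0.042 ]
flLinb [ 0.567  -0.4354  0.042 ]
flRin [ 0.5562 -0.4069  0.042 ]
flRinb [ 0.5694 -0.4151  0.042 ]
flRout [ 0.5651 -0.3934  0.042 ]
[ 0.5654 -0.4064  0.0389]
[ 0.579  -0.4065  0.0395]
flRin [ 0.5574 -0.4083  0.0395]
flRout [ 0.5664 -0.3957  0.0395]
Rout [ 0.5735 -0.3991  0.0395]
Rinf [ 0.5714 -0.4218  0.0395]
flLin [ 0.5537 -0.4415  0.0395]
flRin [ 0.5556 -0.4094  0.042 ]
flRout [ 0.5645 -0.3968  0.042 ]
Rout [ 0.5715 -0.4002  0.042 ]
Rinf [ 0.5695 -0.4228  0.042 ]
flLin [ 0.5519 -0.4423  0.042 ]
```

The slot mouth is at about (0.570,−0.426), yaw about −7.5°, from both views. I'll work out the pre-insertion pose.

```bash
python3 - <<'E'
from h import *
st(); g=go(.430,-.4073,.10,np.pi-.131); print(g)
E
```

```text
6.85 [ 0.4058 -0.5529  0.2907] yaw 3.0164 tilt [-0.0014  0.0013] 0.024315193415767367 [ 0.8334  0.1742 -1.482 ]
[-0.0061  0.1473  0.1909  0.0011 -0.0016  0.0058]
```

```bash
echo '[0,0.04,0.03,0,0,0,-0.003,0.08,0.06,0,0,0.003,-0.006,0.12,0.09,0,0,0.006,-0.006,0.147,0.12,0,0,0.006,-0.006,0.147,0.15,0,0,0.006]' | python3 -m pendant >/dev/null; echo '[0,0,0.02,0,0,0,0,0,0.03,0,0,0,0,0,0.03,0,0,0,0,0,0.03,0,0,0]' | python3 -m pendant ; python3 - <<'E'
from h import *
st(); print(go(.430,-.4073,.0785,np.pi-.131)); i=snap("wrist","w6"); snap("top","t6"); snap("side","s6")
a=cv2.resize(cv2.imread("pics/t6.png")[160:240,400:490],None,fx=5,fy=5,interpolation=2)
b=cv2.resize(cv2.imread("pics/s6.png")[110:190,270:360],None,fx=4.4,fy=5,interpolation=2)[:400]
cv2.imwrite("pics/c6.png",np.hstack([a[:, :400],b[:, :400]]))
E
```

```text
clock: 7.75
tcp_pos: [0.4311, -0.4076, 0.1127]
orientation: [0.203, 3.134, -0.001]
contact_force: [-0.4, -0.7, -1.0]
grip_width: 0.0248
gripper_force: 59.8
7.75 [ 0.4311 -0.4076  0.1127] yaw 3.012 tilt [ 0.0008 -0.0005] 0.024817454979697586 [-0.3556 -0.6683 -0.9646]
[ 0.0011  0.0002  0.0342 -0.0004  0.0009  0.0014]
```

View pics/c6.png

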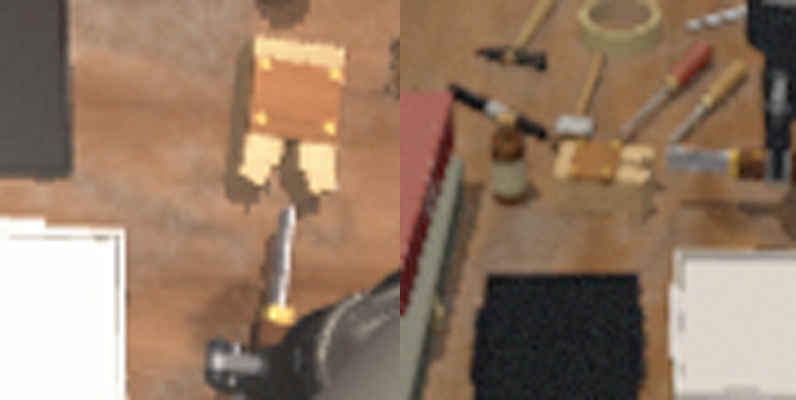

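In the top crop the blade runs from (278,305) to its tip at (290,208), and the slot opening is between the cheeks at about (289,142), so they line up. Check numerically.

```bash
python3 - <<'E'
from h import *
i=L("t6"); P=lambda u,v:(400+u/5-.4,160+v/5-.4)
d=np.array([np.cos(.131),-np.sin(.131)]);n=np.array([-d[1],d[0]]);m=np.array([.570,-.4258])
for nm,u,v,z in [("tip",290,208,.056),("base",279,303,.056),("slotL",281,140,.04),("slotR",300,142,.04),("outL",238,180,.04),("outR",340,190,.04),("backL",257,38,.04),("backR",345,45,.04)]:
    p=onz(i,*P(u,v),z)[:2]; print(nm,p,(p-m)@d,(p-m)@n)
X=cloud(i); s=(X[...,2]>.035)&(X[...,2]<.07)&(X[...,0]>.47)&(X[...,0]<.55)&(X[...,1]>-.47)&(X[...,1]<-.39)
q=X[s]; print(len(q), np.c_[(q[:,:2]-m)@d,(q[:,:2]-m)@n,q[:,2]][:40:3])
E
```

```text
tip [ 0.5422 -0.4222] -0.028064219944174042 -1.7249633196958405e-05
base [ 0.483  -0.4139] -0.08781902936170502 0.0004274654520575443
slotL [ 0.5879 -0.423 ] 0.017340859477625665 0.005084861882807248
slotR [ 0.5869 -0.435 ] 0.01799863163180025 -0.006928443413278765
outL [ 0.5616 -0.3953] -0.012357657039797326 0.029144216381156152
outR [ 0.5571 -0.4595] -0.008382546089482606 -0.035087546354157576
backL [ 0.6531 -0.4093] 0.0802227248171126 0.027219831868332586
backR [ 0.6503 -0.4653] 0.084773605765584 -0.0286878239683662
86 [[-0.0297  0.0021  0.0481]
 [-0.0319  0.0002  0.0431]
 [-0.0356  0.0008  0.0461]
 [-0.0387  0.0005  0.046 ]
 [-0.0408  0.0007  0.0381]
 [-0.0435 -0.0016  0.0599]
 [-0.0469  0.0008  0.0588]
 [-0.0484  0.      0.0478]
 [-0.0523  0.0011  0.0523]
 [-0.0556  0.001   0.0528]
 [-0.0582 -0.0001  0.0506]
 [-0.0618  0.0004  0.0532]
 [-0.0653  0.0007  0.0552]
 [-0.0684  0.0005  0.0555]]
```

The blade is on the slot line within about 1 mm, with its tip 29 mm short of the mouth. Lower and advance.

```bash
echo '[0,-0.0005,0.01,0,0,0,0,-0.0005,0.02,0,0,0,0,-0.0005,0.03,0,0,0,0,-0.0005,0.034,0,0,0,0,-0.0005,0.034,0,0,0]' | python3 -m pendant && echo '[-0.01,0,0,0,0,0,-0.02,0,0,0,0,0,-0.03,0,0,0,0,0,-0.038,0,0,0,0,0,-0.038,0,0,0,0,0]' | python3 -m pendant
```

```text
clock: 8.4
tcp_pos: [0.4302, -0.4078, 0.0771]
orientation: [-0.204, -3.134, -0.001]
contact_force: [-0.6, 0.1, -1.1]
grip_width: 0.0246
gripper_force: 59.8
clock: 8.9
tcp_pos: [0.4703, -0.4126, 0.0779]
orientation: [0.2, 3.134, -0.001]
contact_force: [-0.6, 0.3, -0.7]
grip_width: 0.0244
gripper_force: 59.8
```

No contact so far. Continue in short rows.

```bash
echo '[-0.006,0,0,0,0,0,-0.012,0,0,0,0,0,-0.018,0,0,0,0,0,-0.024,0,0,0,0,0]' | python3 -m pendant | grep -E "tcp|contact" ;  echo '[-0.006,0,0,0,0,0,-0.012,0,0,0,0,0,-0.018,0,0,0,0,0,-0.024,0,0,0,0,0,-0.026,0,0,0,0,0]' | python3 -m pendant| grep -E "tcp|contact|width"
```

```text
tcp_pos: [0.4926, -0.416, 0.0779]
contact_force: [-0.9, -0.1, -1.1]
tcp_pos: [0.5185, -0.4195, 0.0779]
contact_force: [-0.7, -0.8, -1.4]
grip_width: 0.0246
```

The tip is about 60 mm into the slot with no side force. Set it down, release, back up and look.

```bash
echo '[0,0,0.001,0,0,0,0,0,0.0015,0,0,0,0,0,0.0015,0,0,0]' | python3 -m pendant | grep -E "tcp|contact";echo '[0,0,0,0,0,0,0,0,0,0,0,0,0,0,0,0,0,0]' | python3 -m pendant 0.05 | grep -E "tcp|contact|width"; echo '[0,0,-0.02,0,0,0,0,0,-0.06,0,0,0,0,0,-0.11,0,0,0,0.02,0,-0.15,0,0,0,0.04,0.03,-0.17,0,0,0]' | python3 -m pendant| grep -E "tcp|contact"; python3 - <<'E'
from h import *
st();i=snap("top","t7"); snap("side","s7")
m=np.array([.570,-.4258]);d=np.array([np.cos(.131),-np.sin(.131)])
print(go(.42,.29,.25,np.pi-.02))
a=cv2.resize(cv2.imread("pics/t7.png")[160:240,410:490],None,fx=5,fy=5,interpolation=2)
b=cv2.resize(cv2.imread("pics/s7.png")[110:190,290:370],None,fx=5,fy=5,interpolation=2)
cv2.imwrite("pics/c7.png",np.hstack([a,b]))
E
```

```text
tcp_pos: [0.5178, -0.4194, 0.0766]
contact_force: [0.8, -0.2, 0.8]
tcp_pos: [0.5177, -0.4194, 0.0764]
contact_force: [0.7, -0.2, 0.5]
grip_width: 0.0499
tcp_pos: [0.4811, -0.3892, 0.2508]
contact_force: [-1.0, -0.1, 0.6]
10.9 [ 0.4811 -0.3892  0.2508] yaw 3.0064 tilt [ 0.0048 -0.0067] 0.05000281042819128 [-1.0144 -0.0531  0.5542]
[ 0.1478  0.6593 -0.0004  0.0008  0.0038 -0.1096]
```

View pics/c7.png

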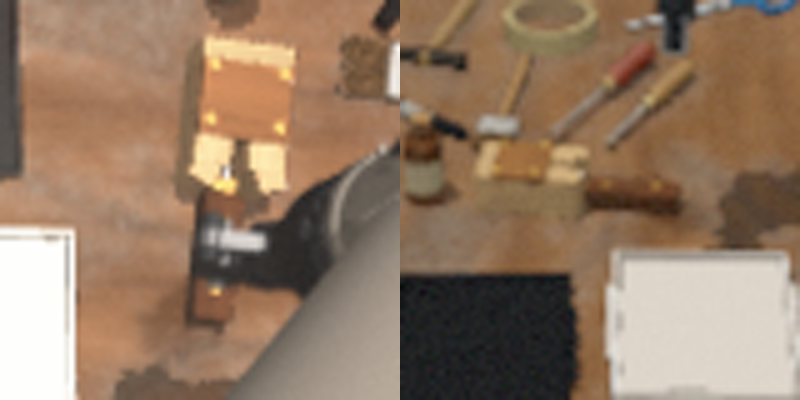

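The scraper sits in the holder up to its ferrule. Next is the red bar. I'll travel over and re-measure it first.

```bash
echo '[0,0.045,0,0,0,-0.03,0,0.09,0,0,0,-0.06,0,0.135,0,0,0,-0.1,0.01,0.18,0,0,0,-0.128,0.02,0.225,0,0,0,-0.128]' | python3 -m pendant >/dev/null; echo '[0,0.045,0,0,0,0,0,0.09,0,0,0,0,0,0.135,0,0,0,0,0,0.18,0,0,0,0,0,0.225,0,0,0,0]' | python3 -m pendant >/dev/null; echo '[0,0.045,0,0,0,0,0.01,0.09,0,0,0,0,0.02,0.135,0,0,0,0,0.03,0.18,0,0,0,0,0.03,0.18,0,0,0,0]' | python3 -m pendant >/dev/null;echo '[0,0,0,0,0,0]' | python3 -m pendant >/dev/null; python3 - <<'E'
from h import *
st();i=snap("wrist","w8");t=snap("top","t8")
for n,b in dict(red=(.34,.505,.19,.38),yel=(.505,.64,.17,.25),gre=(.505,.64,.25,.33)).items(): print(n,rect(i,.015,.034,b),rect(t,.018,.034,b))
print("plate",rect(i,.0028,.0105,(.4,.62,-.06,.11)),"bridge",rect(t,.032,.046,(.55,.68,-.05,.15)))
E
```

```text
12.6 [0.4617 0.2474 0.2458] yaw -3.1405 tilt [-0.0006 -0.0006] 0.05018613827739945 [-0.0929 -0.8907 -0.7297]Traceback (most recent call last):
  File "<stdin>", line 3, in <module>
  File "h.py", line 39, in rect
    n,l,s,c=cv2.connectedComponentsWithStats(m.astype(np.uint8)); k=1+np.argmax(s[1:,4]); P=X[l==k]
                                                                      ~~~~~~~~~^^^^^^^^^
    return _wrapfunc(a, 'argmax', axis=axis, out=out, **kwds)
    return bound(*args, **kwds)
ValueError: attempt to get argmax of an empty sequence
```

```bash
python3 - <<'E'
from h import *
i=L("w8");t=L("t8")
for n,b in dict(red=(.34,.505,.19,.38),yel=(.505,.64,.17,.25),gre=(.505,.64,.25,.33)).items():
  for q in (i,t):
    try: print(n,rect(q,.015,.034,b))
    except Exception as e: print(n,"-")
print("bridge",rect(t,.032,.046,(.55,.68,-.05,.15)))
print("plate",rect(i,.0028,.0105,(.4,.605,-.06,.1)))
X=cloud(i)
m=(abs(X[...,0]-.5)<.005)&(X[...,1]<.16); print(np.c_[X[m][::4][:,1:]][:40])
st(); print(go(.4262,.2847,.12,np.pi-.008))
E
```

```text
red (array([0.4381, 0.2854]), array([98.86, 30.44, -0.41]), np.float64(0.0206), 3376)
red -
yel (array([0.5563, 0.2157]), array([100.97,  30.43,   0.03]), np.float64(0.0207), 2447)
yel (array([0.5568, 0.2156]), array([99.55, 31.36, -0.14]), np.float64(0.0228), 308)
gre (array([0.5597, 0.2775]), array([100.91,  30.63,  -5.41]), np.float64(0.0276), 2668)
gre (array([0.5677, 0.276 ]), array([82.71, 31.74, -5.43]), np.float64(0.0294), 208)
bridge (array([0.6332, 0.0268]), array([106.7 ,  20.13, -88.24]), np.float64(0.043), 160)
plate (array([0.5289, 0.0232]), array([154.07, 121.27,   1.82]), np.float64(0.0046), 14514)
[[-0.0946 -0.0012]
 [-0.092  -0.0028]
 [-0.087  -0.002 ]
 [-0.0811 -0.0005]
 [-0.0786 -0.0022]
 [-0.0732 -0.0021]
 [-0.0677 -0.0009]
 [-0.0636 -0.0021]
 [-0.0588 -0.0015]
 [-0.0549 -0.0019]
 [-0.0505 -0.0028]
 [-0.0436 -0.0011]
 [ 0.0873 -0.0024]
 [ 0.0942 -0.0013]
 [ 0.1026 -0.0017]
 [ 0.1069 -0.0016]
 [ 0.112  -0.0021]
 [ 0.1187 -0.0012]
 [ 0.1229 -0.0013]
 [ 0.1269 -0.0019]
 [ 0.1366 -0.0016]
 [ 0.1407 -0.002 ]
 [ 0.1515 -0.0016]
 [ 0.1576 -0.0023]
 [-0.0922 -0.0006]
 [-0.0887 -0.0013]
 [-0.0842 -0.001 ]
 [-0.0804 -0.0015]
 [-0.0743 -0.0007]
 [-0.0708 -0.0014]
 [-0.0661 -0.0011]
 [-0.0618 -0.001 ]
 [-0.0579 -0.0014]
 [-0.0542 -0.0019]
 [-0.0503 -0.0023]
 [-0.0456 -0.0018]
 [ 0.0822 -0.0017]
 [ 0.0871 -0.0004]
 [ 0.0908 -0.0016]
 [ 0.0943 -0.003 ]]
12.7 [0.4625 0.245  0.246 ] yaw 3.1381 tilt [-0.0003 -0.001 ] 0.05031269379459001 [ 0.3015 -0.1928 -0.8433]
[ 0.0363  0.0397  0.126  -0.001  -0.0003  0.0045]
```

Red is unmoved at (0.438,0.285). Grasp it 12 mm behind its middle.

```bash
echo '[0.02,0.02,0.04,0,0,0.005,0.036,0.04,0.08,0,0,0.005,0.036,0.04,0.12,0,0,0.005,0.036,0.04,0.14,0,0,0.005,0.036,0.04,0.155,0,0,0.005]' | python3 -m pendant 0.055 |grep -E "tcp|contact"; echo '[0,0,0.006,0,0,0,0,0,0.012,0,0,0,0,0,0.012,0,0,0]' | python3 -m pendant | grep -E "tcp|contact"; echo '[0,0,0,0,0,0,0,0,0,0,0,0,0,0,0,0,0,0,0,0,0,0,0,0]' | python3 -m pendant 0 60; python3 -c "
from h import *
st()"
```

```text
tcp_pos: [0.4262, 0.2842, 0.0896]
contact_force: [-0.4, 0.4, 0.2]
tcp_pos: [0.4266, 0.2857, 0.0794]
contact_force: [-0.3, 0.1, -0.6]
clock: 13.9
tcp_pos: [0.4267, 0.2867, 0.0804]
orientation: [0.011, 3.14, 0.002]
contact_force: [-0.1, -0.4, 5.9]
grip_width: 0.0285
gripper_force: 59.8
13.9 [0.4267 0.2867 0.0804] yaw 3.1345 tilt [0.0013 0.0012] 0.02845798023935253 [-0.1021 -0.3563  5.8631]
```

```bash
echo '[0,0,-0.02,0,0,0,0,0,-0.04,0,0,0,0,0,-0.07,0,0,0,-0.03,-0.03,-0.07,0,0,-0.038,-0.06,-0.06,-0.07,0,0,-0.038]' | python3 -m pendant |grep -E "tcp|contact|width"; echo '[-0.01,-0.045,0,0,0,0,-0.02,-0.09,0,0,0,0,-0.03,-0.135,0,0,0,0,-0.04,-0.18,0,0,0,0,-0.05,-0.2,0,0,0,0]' | python3 -m pendant | grep -E "tcp|contact"; echo '[0,0,0,0,0,0]' | python3 -m pendant >/dev/null; python3 -c "
from h import *
st(); print(go(.5435,.0237,.085,np.pi+.031)); i=snap('wrist','w9')
print(rect(i,.06,.1,(.4,.65,-.05,.1)))"
```

```text
tcp_pos: [0.4861, 0.2273, 0.1509]
contact_force: [2.1, 0.5, -2.3]
grip_width: 0.0286
tcp_pos: [0.5419, 0.0223, 0.1499]
contact_force: [0.8, 0.2, -1.9]
15.0 [0.5431 0.0231 0.1501] yaw -3.1172 tilt [ 0.002  -0.0017] 0.028413195981714663 [-0.0531 -0.3939 -1.6284]
[-0.0003  0.0007  0.0651 -0.0018  0.0019 -0.0066]
(array([0.548 , 0.0197]), array([ 91.59,  54.26, -11.82]), np.float64(0.0903), 12107)
```

```bash
echo '[0,0,0.03,0,0,0,0,0,0.05,0,0,0,0,0,0.06,0,0,0,0,0,0.065,0,0,0,0,0,0.065,0,0,0]' | python3 -m pendant |grep -E "tcp|contact"; echo '[0,0,0.001,0,0,0,0,0,0.002,0,0,0,0,0,0.002,0,0,0]' | python3 -m pendant | grep -E "tcp|contact"; echo '[0,0,0.0005,0,0,0,0,0,0.001,0,0,0,0,0,0.001,0,0,0]' | python3 -m pendant | grep -E "tcp|contact"
```

```text
tcp_pos: [0.5418, 0.0284, 0.0843]
contact_force: [-0.6, 0.2, -1.1]
tcp_pos: [0.5423, 0.0277, 0.0829]
contact_force: [0.0, 0.7, -1.1]
tcp_pos: [0.5422, 0.0277, 0.0824]
contact_force: [-2.0, -0.4, 8.7]
```

The bar is resting on the plate with about 10 N down. Push gently.

```bash
echo '[-0.004,-0.001,-0.0004,0,0,0,-0.008,-0.002,-0.0004,0,0,0,-0.012,-0.003,-0.0004,0,0,0,-0.012,-0.003,-0.0004,0,0,0]' | python3 -m pendant |grep -E "tcp|contact"; for k in 1; do echo '[-0.003,0,0,0,0,0,-0.006,0,0,0,0,0,-0.008,0,0,0,0,0,-0.008,0,0,0,0,0]' | python3 -m pendant | grep -E "tcp|contact"; echo '[-0.003,0,0,0,0,0,-0.006,0,0,0,0,0,-0.006,0,0,0,0,0]' | python3 -m pendant | grep -E "tcp|contact"; done
```

```text
tcp_pos: [0.5542, 0.025, 0.0824]
contact_force: [-2.4, 0.7, 6.8]
tcp_pos: [0.5614, 0.0251, 0.0825]
contact_force: [-4.7, -1.6, 8.9]
tcp_pos: [0.5677, 0.0253, 0.0824]
contact_force: [-2.9, 0.1, 7.8]
```

The front is already past the face with no stop. Slide it on through.

```bash
echo '[-0.005,0,0,0,0,0,-0.01,0,0,0,0,0,-0.015,0,0,0,0,0,-0.02,0,0,0,0,0,-0.02,0,0,0,0,0]' | python3 -m pendant |grep -E "tcp|contact"; echo '[-0.005,0,0,0,0,0,-0.01,0,0,0,0,0,-0.014,0,0,0,0,0,-0.014,0,0,0,0,0]' | python3 -m pendant | grep -E "tcp|contact|width"; python3 -c "
from h import *
snap('side','s10'); crop('s10',260,170,400,260,5.5,'c10')"
```

```text
tcp_pos: [0.5884, 0.026, 0.0825]
contact_force: [-2.2, 0.0, 4.6]
tcp_pos: [0.6021, 0.0264, 0.0825]
contact_force: [-4.0, 0.5, 5.0]
grip_width: 0.0285
```

View pics/c10.png

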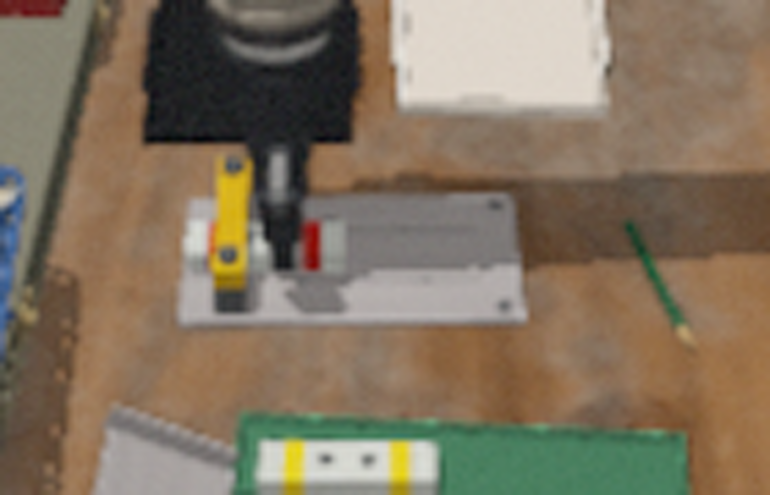

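Red slid under with its end showing behind the bridge, so it goes in the white tote. Pull back, lift and carry.

```bash
echo '[0.02,0,-0.0005,0,0,0,0.04,0,-0.0005,0,0,0,0.06,0,-0.0005,0,0,0,0.08,0,-0.0005,0,0,0,0.085,0,-0.01,0,0,0]' | python3 -m pendant |grep -E "tcp|contact"; echo '[0,0,-0.04,0,0,0,0,0,-0.06,0,0,0,0.02,-0.03,-0.06,0,0,0.031,0.03,-0.07,-0.06,0,0,0.031,0.04,-0.11,-0.06,0,0,0.031]' | python3 -m pendant | grep -E "tcp|contact|width";  echo '[0.01,-0.045,0,0,0,0,0.02,-0.09,0,0,0,0,0.03,-0.135,0,0,0,0,0.03,-0.18,0,0,0,0,0.03,-0.19,0,0,0,0]' | python3 -m pendant  >/dev/null; echo '[0,0,0,0,0,0]' | python3 -m pendant >/dev/null; python3 -c "
from h import *
st(); print(go(.4445,-.276,.084,np.pi)); i=snap('top','t11')
print('T white',rect(i,.006,.02,(.35,.54,-.4,-.08)))"
```

```text
tcp_pos: [0.514, 0.0236, 0.091]
contact_force: [-1.0, -1.4, -1.3]
tcp_pos: [0.4812, -0.0881, 0.153]
contact_force: [0.3, -0.8, -2.2]
grip_width: 0.0284
19.8 [ 0.4508 -0.28    0.1526] yaw 3.1376 tilt [ 0.0015 -0.0018] 0.028432167254470706 [-0.6809  0.3569 -1.3141]
[ 0.0064  0.0041  0.0686 -0.0018  0.0015 -0.004 ]
T white (array([ 0.4567, -0.2142]), array([166.91, 151.51,  89.52]), np.float64(0.0089), 465)
```

```bash
echo '[0.003,0.002,0.03,0,0,0,0.0065,0.004,0.05,0,0,0,0.0065,0.004,0.06,0,0,0,0.0065,0.004,0.068,0,0,0,0.0065,0.004,0.068,0,0,0]' | python3 -m pendant |grep -E "tcp|contact"; echo '[0,0,0.002,0,0,0,0,0,0.0035,0,0,0,0,0,0.0035,0,0,0]' | python3 -m pendant | grep -E "tcp|contact"; echo '[0,0,0.0005,0,0,0,0,0,0.001,0,0,0]' | python3 -m pendant | grep -E "tcp|contact"
```

```text
tcp_pos: [0.4445, -0.2724, 0.0834]
contact_force: [0.2, 0.1, -0.9]
tcp_pos: [0.4443, -0.2735, 0.0806]
contact_force: [-0.1, -0.6, -1.5]
tcp_pos: [0.4443, -0.2735, 0.0804]
contact_force: [-2.7, 2.9, 17.1]
```

Touchdown. Release, lift, then go back for yellow with a fresh look.

```bash
echo '[0,0,-0.0005,0,0,0,0,0,-0.0005,0,0,0,0,0,-0.0005,0,0,0]' | python3 -m pendant 0.045 |grep -E "tcp|contact|width"; echo '[0,0,-0.02,0,0,0,0,0,-0.06,0,0,0,0,0,-0.11,0,0,0,0,0,-0.16,0,0,0,0,0.04,-0.17,0,0,0]' | python3 -m pendant >/dev/null;  echo '[-0.01,0.045,0,0,0,0,-0.02,0.09,0,0,0,0,-0.03,0.135,0,0,0,0,-0.03,0.18,0,0,0,0,-0.03,0.225,0,0,0,0]' | python3 -m pendant >/dev/null; echo '[0,0.045,0,0,0,0,0,0.09,0,0,0,0,0,0.135,0,0,0,0,0,0.17,0,0,0,0,0,0.17,0,0,0,0]' | python3 -m pendant >/dev/null; python3 -c "
from h import *
st(); i=snap('wrist','w12');t=snap('top','t12')
for n,b,q in [('yel',(.48,.66,.14,.25),i),('gre',(.48,.66,.25,.35),i),('yel',(.48,.66,.14,.25),t),('gre',(.48,.66,.25,.35),t),('red',(.37,.54,-.34,-.13),t)]:
  try: print(n,rect(q,.015 if n!='red' else .017,.034,b))
  except Exception as e: print(n,'-')
"
```

```text
tcp_pos: [0.4442, -0.2734, 0.0799]
contact_force: [-0.6, 0.1, -0.4]
grip_width: 0.0453
22.65 [0.4734 0.1675 0.2498] yaw -3.1331 tilt [0.0004 0.0024] 0.044965354790914326 [ 0.0805  0.138  -0.5584]
yel (array([0.5561, 0.2154]), array([100.59,  30.39,  -0.57]), np.float64(0.0206), 1817)
gre (array([0.5571, 0.2776]), array([95.36, 30.9 , -4.81]), np.float64(0.0275), 2459)
yel (array([0.6269, 0.2483]), array([8.96, 3.18, 0.11]), np.float64(0.032), 5)
gre (array([0.6295, 0.2865]), array([ 66.53,  16.11, -89.25]), np.float64(0.031), 72)
red (array([ 0.4568, -0.2741]), array([97.79, 30.68,  0.55]), np.float64(0.023), 308)
```

View pics/w12.png

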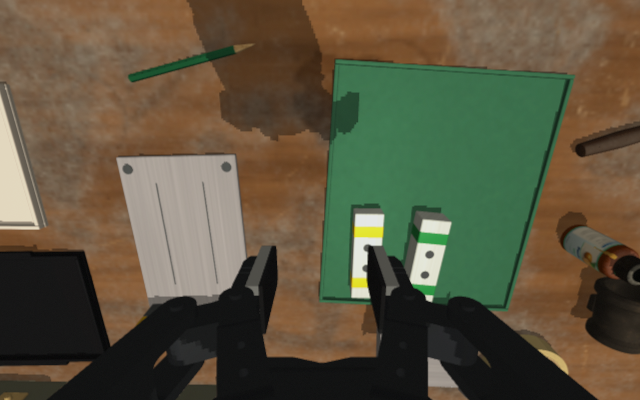

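Yellow is unmoved at (0.556,0.2155). The two bars are at about (367,255) and (428,255) in the picture. Red lies flat in the white tote. Grasp yellow.

```bash
echo '[-0.035,0.024,0.02,0,0,0.0135,-0.071,0.047,0.06,0,0,0.0135,-0.071,0.047,0.10,0,0,0.0135,-0.071,0.047,0.13,0,0,0.0135,-0.071,0.047,0.15,0,0,0.0135]' | python3 -m pendant |grep -E "tcp|contact"; echo '[0,0,0,0,0,0]' | python3 -m pendant >/dev/null;  python3 -c "
from h import *
st(); print(go(.5442,.2155,.079,np.pi-.005))"
```

```text
tcp_pos: [0.5443, 0.2061, 0.097]
contact_force: [-0.0, -0.2, 0.1]
23.35 [0.5434 0.2059 0.0968] yaw 3.126 tilt [-0.0054 -0.0037] 0.04503254186889014 [-0.767  -0.6401  0.9278]
[-0.0007  0.0097  0.0178 -0.0038 -0.0053 -0.0106]
```

```bash
echo '[0,0.0095,0,-0.004,-0.005,-0.01,0,0.0095,0,-0.004,-0.005,-0.01,0,0.0095,0,-0.004,-0.005,-0.01]' | python3 -m pendant |grep -E "tcp|contact";  python3 -c "
from h import *
st(); print(go(.5442,.2155,.079,np.pi-.005))"
```

```text
tcp_pos: [0.5459, 0.2189, 0.1014]
contact_force: [-0.2, 0.5, -1.1]
23.65 [0.5459 0.2189 0.1014] yaw 3.1388 tilt [0.0075 0.0054] 0.045049364241590145 [-0.2218  0.5209 -1.082 ]
[ 0.0018 -0.0035  0.0224  0.0055  0.0074  0.0022]
```

```bash
echo '[0,0,0,0,0,0,0,0,0,0,0,0,0,0,0,0,0,0]' | python3 -m pendant |grep -E "tcp|contact";  python3 -c "
from h import *
st(); print(go(.5442,.2155,.079,np.pi-.005))"
```

```text
tcp_pos: [0.5452, 0.2182, 0.1001]
contact_force: [-0.6, 0.9, -0.1]
23.95 [0.5452 0.2182 0.1001] yaw 3.1382 tilt [0.0054 0.0041] 0.04535817861464801 [-0.6048  0.9326 -0.0836]
[ 0.0011 -0.0027  0.0211  0.0041  0.0054  0.0016]
```

```bash
echo '[0.001,-0.0027,0,0.004,0.0054,0,0.001,-0.0027,0.005,0.004,0.0054,0,0.001,-0.0027,0.01,0.004,0.0054,0,0.001,-0.0027,0.01,0.004,0.0054,0,0.001,-0.0027,0.01,0.004,0.0054,0]' | python3 -m pendant |grep -E "tcp|contact";  python3 -c "
from h import *
st(); print(go(.5442,.2155,.079,np.pi-.005))"
```

```text
tcp_pos: [0.5439, 0.2155, 0.0894]
contact_force: [0.9, -0.7, 0.1]
24.45 [0.5439 0.2155 0.0894] yaw 3.1383 tilt [-0.0011 -0.0003] 0.0447137479638767 [ 0.9396 -0.7387  0.079 ]
[-0.0003 -0.      0.0104 -0.0003 -0.0011  0.0018]
```

```bash
echo '[0,0,0.005,0,0,0,0,0,0.0104,0,0,0,0,0,0.0104,0,0,0]' | python3 -m pendant | grep -E "tcp|contact"; echo '[0,0,0,0,0,0,0,0,0,0,0,0,0,0,0,0,0,0,0,0,0,0,0,0]' | python3 -m pendant 0 60| grep -E "tcp|contact|width"; echo '[0,0,-0.02,0,0,0,0,0,-0.04,0,0,0,0,0,-0.07,0,0,0,0,-0.03,-0.07,0,0,-0.035,0,-0.07,-0.07,0,0,-0.035]' | python3 -m pendant |grep -E "tcp|contact|width"; echo '[0.001,-0.04,0,0,0,0,0.002,-0.08,0,0,0,0,0.003,-0.12,0,0,0,0,0.003,-0.12,0,0,0,0,0.003,-0.12,0,0,0,0]' | python3 -m pendant >/dev/null; python3 -c "
from h import *
st(); print(go(.5435,.0237,.0845,np.pi+.031))"
```

```text
tcp_pos: [0.5436, 0.2153, 0.0785]
contact_force: [0.4, -0.1, -0.4]
tcp_pos: [0.5442, 0.2156, 0.0795]
contact_force: [0.1, -0.5, 0.2]
grip_width: 0.0286
tcp_pos: [0.5443, 0.1476, 0.1505]
contact_force: [0.0, -0.5, -1.8]
grip_width: 0.0287
26.15 [0.5445 0.0243 0.1493] yaw -3.1128 tilt [-0.0007 -0.0002] 0.028388613436123505 [-0.4453  0.9251 -1.3481]
[ 0.001  -0.0005  0.0648 -0.0002 -0.0007 -0.0022]
```

```bash
echo '[0,0,0.03,0,0,0,0,0,0.05,0,0,0,0,0,0.06,0,0,0,0,0,0.065,0,0,0,0,0,0.065,0,0,0]' | python3 -m pendant |grep -E "tcp|contact"; echo '[0,0,0.001,0,0,0,0,0,0.0025,0,0,0,0,0,0.0025,0,0,0]' | python3 -m pendant | grep -E "tcp|contact"; echo '[0,0,0.0005,0,0,0,0,0,0.001,0,0,0,0,0,0.001,0,0,0]' | python3 -m pendant | grep -E "tcp|contact"
```

```text
tcp_pos: [0.5447, 0.0263, 0.0842]
contact_force: [0.3, -0.2, -1.0]
tcp_pos: [0.545, 0.0256, 0.0823]
contact_force: [1.2, -0.1, -2.0]
tcp_pos: [0.5449, 0.0255, 0.0814]
contact_force: [-1.4, -0.2, 5.2]
```

Flat on the plate. Push.

```bash
echo '[-0.004,-0.001,0,0,0,0,-0.008,-0.001,0,0,0,0,-0.010,-0.001,0,0,0,0,-0.010,-0.001,0,0,0,0]' | python3 -m pendant |grep -E "tcp|contact"; echo '[-0.003,0,0,0,0,0,-0.006,0,0,0,0,0,-0.009,0,0,0,0,0,-0.009,0,0,0,0,0]' | python3 -m pendant | grep -E "tcp|contact"; echo '[-0.002,0,0,0,0,0,-0.004,0,0,0,0,0,-0.006,0,0,0,0,0,-0.006,0,0,0,0,0]' | python3 -m pendant | grep -E "tcp|contact"
```

```text
tcp_pos: [0.5539, 0.0248, 0.0815]
contact_force: [-5.5, -0.4, 10.7]
tcp_pos: [0.5631, 0.025, 0.0814]
contact_force: [-5.3, -0.4, 8.9]
tcp_pos: [0.5688, 0.0251, 0.0814]
contact_force: [-5.0, -0.6, 10.2]
```

```bash
echo '[-0.004,0,0,0,0,0,-0.009,0,0,0,0,0,-0.014,0,0,0,0,0,-0.019,0,0,0,0,0,-0.019,0,0,0,0,0]' | python3 -m pendant |grep -E "tcp|contact"; echo '[-0.005,0,0,0,0,0,-0.01,0,0,0,0,0,-0.014,0,0,0,0,0,-0.014,0,0,0,0,0]' | python3 -m pendant | grep -E "tcp|contact|width"
```

```text
tcp_pos: [0.5889, 0.0258, 0.0815]
contact_force: [-2.9, 0.0, 6.0]
tcp_pos: [0.6027, 0.0262, 0.0815]
contact_force: [-1.8, 0.9, 6.0]
grip_width: 0.0283
```

Yellow passes 40 mm under too, so it goes in the white tote.

```bash
echo '[0.02,0,-0.0005,0,0,0,0.04,0,-0.0005,0,0,0,0.06,0,-0.0005,0,0,0,0.08,0,-0.0005,0,0,0,0.085,0,-0.01,0,0,0]' | python3 -m pendant >/dev/null; echo '[0,0,-0.04,0,0,0,0,0,-0.06,0,0,0,0.02,-0.03,-0.06,0,0,0.035,0.03,-0.07,-0.06,0,0,0.035,0.04,-0.11,-0.06,0,0,0.035]' | python3 -m pendant | grep -E "tcp|contact|width";  echo '[0.01,-0.045,0,0,0,0,0.02,-0.09,0,0,0,0,0.036,-0.1,0,0,0,0,0.036,-0.1,0,0,0,0,0.036,-0.1,0,0,0,0]' | python3 -m pendant  >/dev/null; echo '[0,0,0,0,0,0,0,0,0,0,0,0]' | python3 -m pendant >/dev/null; python3 -c "
from h import *
st(); print(go(.4445,-.186,.083,np.pi))"
```

```text
tcp_pos: [0.482, -0.0884, 0.1521]
contact_force: [0.4, -0.1, -1.5]
grip_width: 0.0285
31.05 [ 0.446  -0.1862  0.1511] yaw 3.1409 tilt [0.0004 0.0003] 0.028768932215181824 [-0.8418  0.3945 -0.9113]
[ 0.0015  0.0001  0.0681  0.0003  0.0004 -0.0007]
```

```bash
echo '[0.001,0,0.03,0,0,0,0.001,0,0.05,0,0,0,0.001,0,0.06,0,0,0,0.001,0,0.067,0,0,0,0.001,0,0.067,0,0,0]' | python3 -m pendant |grep -E "tcp|contact"; echo '[0,0,0.002,0,0,0,0,0,0.0035,0,0,0,0,0,0.0035,0,0,0]' | python3 -m pendant | grep -E "tcp|contact"; echo '[0,0,0.0005,0,0,0,0,0,0.001,0,0,0]' | python3 -m pendant | grep -E "tcp|contact"
```

```text
tcp_pos: [0.444, -0.1871, 0.0835]
contact_force: [-0.2, -0.3, -2.0]
tcp_pos: [0.4442, -0.1875, 0.0808]
contact_force: [-0.4, -0.3, -0.6]
tcp_pos: [0.444, -0.1875, 0.0796]
contact_force: [0.6, -0.5, -2.0]
```

```bash
echo '[0,0,0.0005,0,0,0,0,0,0.0008,0,0,0]' | python3 -m pendant |grep -E "tcp|contact";  echo '[0,0,0,0,0,0,0,0,0,0,0,0,0,0,0,0,0,0]' | python3 -m pendant 0.045 |grep -E "tcp|contact|width"; echo '[0,0,-0.02,0,0,0,0,0,-0.06,0,0,0,0,0,-0.11,0,0,0,0,0,-0.16,0,0,0,0,0.04,-0.17,0,0,0]' | python3 -m pendant >/dev/null;  echo '[-0.01,0.045,0,0,0,0,-0.02,0.09,0,0,0,0,-0.03,0.135,0,0,0,0,-0.03,0.18,0,0,0,0,-0.03,0.2,0,0,0,0]' | python3 -m pendant >/dev/null; echo '[0,0.045,0,0,0,0,0,0.09,0,0,0,0,0,0.135,0,0,0,0,0,0.15,0,0,0,0,0,0.15,0,0,0,0]' | python3 -m pendant >/dev/null;  echo '[0,0,0,0,0,0,0,0,0,0,0,0,0,0,0,0,0,0]' | python3 -m pendant >/dev/null; python3 -c "
from h import *
st(); i=snap('wrist','w14');t=snap('top','t14')
for n,b,q in [('gre',(.44,.66,.16,.37),i),('red',(.37,.54,-.34,-.23),t),('yel',(.37,.54,-.23,-.13),t)]:
  try: print(n,rect(q,.017,.032,b))
  except Exception as e: print(n,'-')
"
```

```text
tcp_pos: [0.4441, -0.1875, 0.0794]
contact_force: [-4.7, 2.0, 14.9]
tcp_pos: [0.444, -0.1874, 0.0786]
contact_force: [0.0, 0.2, -0.3]
grip_width: 0.0447
34.35 [0.4755 0.2006 0.2486] yaw 3.1354 tilt [-0.0005 -0.0007] 0.04503565017479298 [-0.9857  1.153  -0.249 ]
gre (array([0.5427, 0.2787]), array([66.43, 30.69, -6.26]), np.float64(0.0276), 1505)
red (array([ 0.4569, -0.2734]), array([98.08, 30.33, -0.36]), np.float64(0.0228), 312)
yel (array([ 0.4575, -0.1889]), array([97.77, 30.04,  0.19]), np.float64(0.0232), 316)
```

View pics/w14.png

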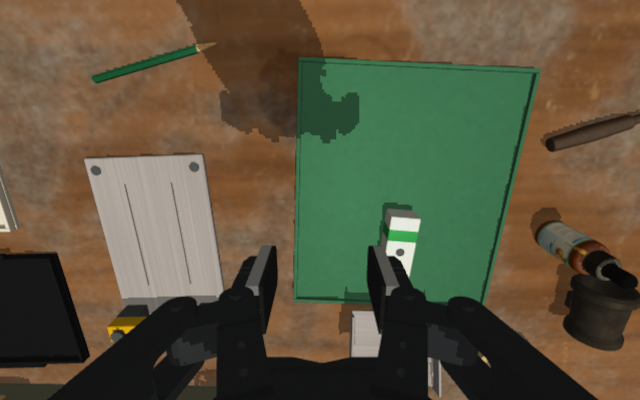

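Green is still in its place, about (400,245) in the picture. Red and yellow lie flat and apart in the white tote, and the dropper is standing. Next is green.

```bash
echo '[-0.035,0.04,0,0,0,0.05,-0.072,0.0775,0.02,0,0,0.088,-0.072,0.0775,0.06,0,0,0.088,-0.072,0.0775,0.10,0,0,0.088,-0.072,0.0775,0.14,0,0,0.088]' | python3 -m pendant >/dev/null; echo '[0,0,0,0,0,0,0,0,0,0,0,0,0,0,0,0,0,0]' | python3 -m pendant >/dev/null;  python3 -c "
from h import *
st(); print(go(.5478,.2785,.079,np.pi-.094))"
```

```text
35.25 [0.5489 0.2802 0.111 ] yaw 3.0497 tilt [0.0029 0.0019] 0.04514967913692269 [-0.4153 -0.2642  0.3225]
[ 0.001  -0.0018  0.032   0.0021  0.0027  0.0021]
```

```bash
echo '[0.001,-0.0018,0.01,0.002,0.0025,0.002,0.001,-0.0018,0.02,0.002,0.0025,0.002,0.001,-0.0018,0.028,0.002,0.0025,0.002,0.001,-0.0018,0.032,0.002,0.0025,0.002,0.001,-0.0018,0.032,0.002,0.0025,0.002]' | python3 -m pendant | grep -E "tcp|contact"; echo '[0,0,0,0,0,0,0,0,0,0,0,0,0,0,0,0,0,0,0,0,0,0,0,0]' | python3 -m pendant 0 60| grep -E "tcp|contact|width"; echo '[0,0,-0.02,0,0,0,0,0,-0.04,0,0,0,0,0,-0.07,0,0,0,0,-0.03,-0.07,0,0,-0.06,0,-0.07,-0.07,0,0,-0.125]' | python3 -m pendant |grep -E "tcp|contact|width"; echo '[0,-0.045,0,0,0,0,0.003,-0.09,0,0,0,0,0.006,-0.135,0,0,0,0,0.01,-0.18,0,0,0,0,0.01,-0.185,0,0,0,0]' | python3 -m pendant >/dev/null; echo '[0,0,0,0,0,0,0,0,0,0,0,0]' | python3 -m pendant >/dev/null; python3 -c "
from h import *
st(); print(go(.5435,.0237,.0845,np.pi+.031))"
```

```text
tcp_pos: [0.5458, 0.2778, 0.0757]
contact_force: [-0.0, -0.2, 0.1]
tcp_pos: [0.5464, 0.2782, 0.0768]
contact_force: [0.6, -0.1, 1.4]
grip_width: 0.0291
tcp_pos: [0.5402, 0.2106, 0.1479]
contact_force: [0.6, -0.6, -2.2]
grip_width: 0.0288
37.35 [0.5359 0.0245 0.1471] yaw -3.1088 tilt [-0.003  -0.0009] 0.02877914147650597 [ 0.4916  1.0439 -1.5518]
[-0.0077 -0.001   0.0625 -0.0008 -0.003   0.0018]
```

```bash
echo '[0,0,0.03,0,0,0,0,0,0.05,0,0,0,0,0,0.06,0,0,0,0,0,0.065,0,0,0,0,0,0.065,0,0,0]' | python3 -m pendant |grep -E "tcp|contact"; echo '[0,0,0.001,0,0,0,0,0,0.002,0,0,0,0,0,0.002,0,0,0]' | python3 -m pendant | grep -E "tcp|contact"; echo '[0,0,0.0005,0,0,0,0,0,0.001,0,0,0,0,0,0.001,0,0,0]' | python3 -m pendant | grep -E "tcp|contact"; python3 -c "
from h import *
st()"
```

```text
tcp_pos: [0.5357, 0.0241, 0.0818]
contact_force: [0.3, -1.3, -1.3]
tcp_pos: [0.536, 0.0231, 0.0806]
contact_force: [0.2, -0.6, -0.9]
tcp_pos: [0.5356, 0.0231, 0.0791]
contact_force: [0.0, -0.7, -1.3]
38.45 [0.5356 0.0231 0.0791] yaw -3.11 tilt [-0.0031 -0.0018] 0.028986698057942177 [ 0.0052 -0.7016 -1.3152]
```

```bash
echo '[0,0,0.0004,-0.001,-0.003,0,0,0,0.0004,-0.001,-0.003,0,0,0,0.0004,-0.001,-0.003,0]' | python3 -m pendant |grep -E "tcp|contact"; echo '[0,0,0.0005,0,0,0,0,0,0.0005,0,0,0]' | python3 -m pendant | grep -E "tcp|contact"
```

```text
tcp_pos: [0.5357, 0.0231, 0.0788]
contact_force: [-0.6, 0.5, 1.9]
tcp_pos: [0.5357, 0.0231, 0.0788]
contact_force: [-2.8, 0.6, 8.1]
```

Flat on the plate with about 8 N. Approach the bridge, then go 1–2 mm at a time.

```bash
echo '[-0.004,0,0,0,0,0,-0.008,0,0,0,0,0,-0.012,0,0,0,0,0,-0.016,0,0,0,0,0,-0.018,0,0,0,0,0]' | python3 -m pendant |grep -E "tcp|contact"; echo '[-0.002,0,0,0,0,0,-0.004,0,0,0,0,0,-0.004,0,0,0,0,0]' | python3 -m pendant | grep -E "tcp|contact"; echo '[-0.001,0,0,0,0,0,-0.002,0,0,0,0,0,-0.002,0,0,0,0,0]' | python3 -m pendant | grep -E "tcp|contact"
```

```text
tcp_pos: [0.552, 0.0235, 0.0787]
contact_force: [-10.7, 0.3, 17.1]
tcp_pos: [0.5562, 0.0237, 0.0788]
contact_force: [-7.7, 0.0, 13.6]
tcp_pos: [0.5579, 0.0237, 0.0788]
contact_force: [-8.4, -0.3, 15.5]
```

```bash
echo '[-0.001,0,0,0,0,0,-0.002,0,0,0,0,0,-0.002,0,0,0,0,0]' | python3 -m pendant | grep -E "tcp|contact"; echo '[-0.001,0,0,0,0,0,-0.001,0,0,0,0,0]' | python3 -m pendant | grep -E "tcp|contact"
```

```text
tcp_pos: [0.5599, 0.0238, 0.0788]
contact_force: [-8.0, 0.7, 14.4]
tcp_pos: [0.5607, 0.0238, 0.0788]
contact_force: [-8.1, 0.7, 15.8]
```

```bash
echo '[-0.001,0,0,0,0,0,-0.001,0,0,0,0,0]' | python3 -m pendant | grep -E "tcp|contact"; echo '[-0.001,0,0,0,0,0,-0.001,0,0,0,0,0]' | python3 -m pendant | grep -E "tcp|contact"
```

```text
tcp_pos: [0.5611, 0.0238, 0.0787]
contact_force: [-12.5, -1.0, 18.0]
tcp_pos: [0.5612, 0.0239, 0.0787]
contact_force: [-14.0, -0.7, 20.7]
```

```bash
echo '[-0.001,0,0,0,0,0,-0.001,0,0,0,0,0]' | python3 -m pendant | grep -E "tcp|contact"; python3 -c "
from h import *
snap('side','s15'); crop('s15',260,170,400,260,5.5,'c15')"
```

```text
tcp_pos: [0.5614, 0.0239, 0.0787]
contact_force: [-18.3, 0.3, 24.3]
```

View pics/c15.png

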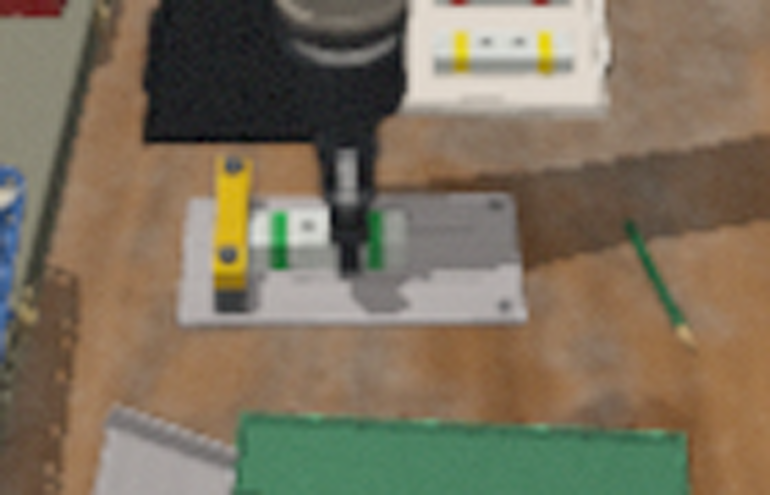

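Green is stopped at the bridge: its front end is against the face at (250,240), and the force rises while the position holds. It goes in the black tote.

```bash
echo '[0.004,0,0,0,0,0,0.008,0,0,0,0,0,0.008,0,-0.03,0,0,0,0.008,0,-0.06,0,0,0,0.008,0,-0.08,0,0,0]' | python3 -m pendant |grep -E "tcp|contact|width"; echo '[-0.01,-0.045,0,0,0,0,-0.02,-0.09,0,0,0,0,-0.03,-0.135,0,0,0,0,-0.045,-0.18,0,0,0,0,-0.065,-0.219,0,0,0,0]' | python3 -m pendant >/dev/null; echo '[0,0,0,0,0,0,0,0,0,0,0,0,0,0,0,0,0,0]' | python3 -m pendant >/dev/null; python3 -c "
from h import *
st(); print(go(.625,-.197,.082,np.pi+.025)); i=snap('top','t16'); print(rect(L('t14'),.006,.02,(.54,.75,-.4,-.08)),rect(L('t12'),.006,.02,(.54,.75,-.4,-.08)))"
```

```text
tcp_pos: [0.5579, 0.0239, 0.1595]
contact_force: [1.1, -0.5, -1.7]
grip_width: 0.0286
42.5 [ 0.629  -0.1912  0.1575] yaw -3.1083 tilt [-0.0016  0.0008] 0.028888380586501235 [-0.4832  0.2028 -1.6114]
[ 0.0041 -0.0057  0.0755  0.0008 -0.0016  0.0082]
(array([ 0.637 , -0.2003]), array([209.27, 161.23, -89.07]), np.float64(0.0085), 1124) (array([ 0.6377, -0.1965]), array([205.71, 161.86, -87.76]), np.float64(0.0086), 1149)
```

```bash
echo '[0.004,-0.0057,0.03,0,0,0,0.004,-0.0057,0.05,0,0,0,0.004,-0.0057,0.065,0,0,0,0.004,-0.0057,0.075,0,0,0,0.004,-0.0057,0.075,0,0,0]' | python3 -m pendant |grep -E "tcp|contact"; echo '[0,0,0.002,0,0,0,0,0,0.004,0,0,0,0,0,0.004,0,0,0]' | python3 -m pendant | grep -E "tcp|contact"; echo '[0,0,0.0005,0,0,0,0,0,0.001,0,0,0,0,0,0.001,0,0,0]' | python3 -m pendant | grep -E "tcp|contact"
```

```text
tcp_pos: [0.6252, -0.1977, 0.082]
contact_force: [0.6, -0.5, -1.7]
tcp_pos: [0.6261, -0.1989, 0.0798]
contact_force: [-0.4, 1.1, -2.5]
tcp_pos: [0.6258, -0.1989, 0.0784]
contact_force: [-0.7, 0.0, -1.7]
```

```bash
echo '[0,0,0.0005,0,0,0,0,0,0.001,0,0,0,0,0,0.001,0,0,0]' | python3 -m pendant |grep -E "tcp|contact"; echo '[0,0,0.0005,0,0,0,0,0,0.001,0,0,0,0,0,0.001,0,0,0]' | python3 -m pendant | grep -E "tcp|contact"
```

```text
tcp_pos: [0.6257, -0.1989, 0.0772]
contact_force: [0.1, 0.2, -1.4]
tcp_pos: [0.6258, -0.1989, 0.0768]
contact_force: [-2.4, 0.5, 4.9]
```

Touchdown. Release, rise and check everything.

```bash
echo '[0,0,0,0,0,0,0,0,0,0,0,0,0,0,0,0,0,0]' | python3 -m pendant 0.05 |grep -E "tcp|contact|width"; echo '[0,0,-0.02,0,0,0,0,0,-0.06,0,0,0,0,0,-0.11,0,0,0,0,0,-0.16,0,0,0,0.04,0.03,-0.18,0,0,0]' | python3 -m pendant >/dev/null; echo '[0.02,0.04,0,0,0,0,0.04,0.08,0,0,0,0,0.06,0.12,0,0,0,0,0.08,0.16,0,0,0,0,0.1,0.2,0,0,0,0]' | python3 -m pendant >/dev/null; echo '[0,0,0,0,0,0,0,0,0,0,0,0,0,0,0,0,0,0]' | python3 -m pendant >/dev/null; python3 -c "
from h import *
st(); t=snap('top','t17')
for n,b in [('gre',(.55,.72,-.3,-.1)),('red',(.37,.54,-.34,-.23)),('yel',(.37,.54,-.23,-.13))]:
  try: print(n,rect(t,.017,.036,b))
  except Exception as e: print(n,'-')
crop('t17',160,140,490,270,2.4,'c17')"
```

```text
tcp_pos: [0.6258, -0.1989, 0.0762]
contact_force: [0.3, 0.5, -0.9]
grip_width: 0.0499
45.85 [0.482  0.0236 0.2548] yaw -3.1115 tilt [ 0.0005 -0.0011] 0.0500480138643165 [-0.4101  0.3408 -0.1526]
gre (array([ 0.6313, -0.2261]), array([98.27, 31.32,  2.26]), np.float64(0.0298), 306)
red (array([ 0.4569, -0.2735]), array([98.41, 30.06, -0.26]), np.float64(0.023), 309)
yel (array([ 0.4576, -0.1882]), array([97.46, 31.69,  0.12]), np.float64(0.0228), 311)
```

View pics/c17.png

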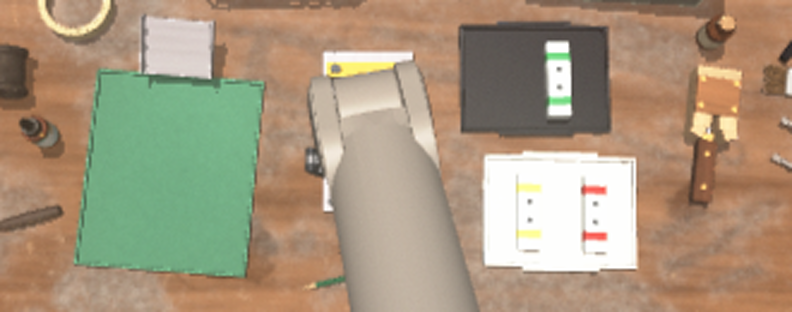

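All three bars lie flat in the right totes. Green was nudged about 3 cm but is still flat inside the black one. The scraper is in its slot, the dropper is standing and the arm is clear. Hand in.

```bash
python3 -c "
from bench import r
print(r.hand_in())"
```

```text
the job is handed in; nothing more can be done
None
```

I handed the job in at about 46 s: the scraper's blade is about 60 mm into the holder slot, red and yellow (thin) lie flat in the white tote, green (thick) lies flat in the black tote, blue was not present, and the dropper is still standing.

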